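# Load a sample pot into its latched carrier case

### The job

Press the thumb latch on the front of the sample case so that its sprung lid pops open, stand the sample pot upright in the round well, and snap the lid shut again so that it stays latched. Feel for the latch and the lid and press gently, as the case breaks under a hard push; leave the stapler, thermometer and tape roll where they are.

Things in the scene. Friction and masses are not known exactly. Their poses are not given: they have to be found in the camera images.
- case: Sample case fixed to the worktop: base plate 146x108x4 mm, on it a grey tray 120x96 mm (rim z=0.048) with a white hood lid. Origin: underside centre; +x from front (latch) to back (hinge). The tray stands on levelling feet: tray, lid and latch all sit up to 5 mm lower or higher than stated here and at the points; unmeasured, to be felt. Over 30 N from the robot on any part breaks it.
- case_pad (a point): Nominal press point on top of the black ribbed thumb pad (x=-0.104, z=0.050 in case; pad 30 mm wide, x -0.121 to -0.079; true height +-5 mm). It rocks down, front end first: starts at 2 N, frees the lid after 3 to 4 mm (4 N), hard stop after 7 mm (6 N); springs back. Behind it the upright hook reaches z=0.072 at x=-0.077. Axes as the case's.
- case_well (a point): Nominal floor centre of the round well (52 mm wide, 28 mm deep, flared mouth), 6 mm in front of the case centre, z=0.020; the true floor is up to 5 mm lower or higher. Axes as the case's.
- case_hinge (a point): Nominal lid hinge axis, along case y (x=0.056, z=0.054 in case, true height +-5 mm). The lid is a hood open below, 116 mm long from here to its front wall, 96 mm wide, 40 mm tall. Open, it stands up leaning back past the hinge, its flat top facing backwards, free edge about 0.17 above the worktop.
- case_top (a point): Where to press the shut lid: nominal point on its flat top, 11 mm behind its front wall (x=-0.049, z=0.094 in case, true height +-5 mm; fixed, does not swing with the lid). The last millimetres take about 8 to 12 N down here until it snaps under the hook; the hard stop is 2 to 3 mm below the latched height.
- lid (a joint): Lid angle, rad: about 0.01 latched, -0.016 at its hard stop, 1.75 wide open (front edge lifts as it grows). A spring pops it open and holds it there; swinging it shut takes 1 to 3 N at the free edge, from behind, then from above. If not snapped under the hook it springs open again when let go.
- sample_pot: Loose sample pot with screw lid, 66 mm tall, body 46 mm and cap 50 mm in diameter (cap from 52 to 65 mm height), 45 to 105 g. Origin: centre of its underside, +z up through the cap. Starts upright on the worktop to the left or right of the case; it fits under the shut lid when seated in the well.
- stapler: Bystander: desk stapler 34x135x46 mm lying flat on the other side of the case from the pot; origin centre of its underside, long axis y. Leave it (20 mm at most).
- thermometer: Bystander: white folding food thermometer 46x152x18 mm lying flat; origin centre of its underside, long axis y. Leave it (20 mm at most).
- tape: Bystander: roll of tape 100 mm across, 25 mm high, lying flat; origin centre of its underside. Leave it (20 mm at most).
There are look-alikes about, which are no part of the job. Of the things like the sample_pot, leave any that is pink; of the rest the smaller one is meant.

How it is judged:
By the outcome, as a careful person would: the job done as asked, in the order asked, and still so for the second after the job is handed in, with the robot touching nothing.
It also fails if it takes over 72 s, if anything falls off the work surface, if the arm or the gripper's body presses on something with over 40 N, if the wrist force passes 120 N, or if a joint passes its speed limit or range.

### The arm

A 6-joint arm with a two-finger parallel gripper is mounted at the origin on a cart in front of the work surface, level with it; the furniture and walls round the work are solid. World frame = base frame: x ahead of the robot, y to its left, z up, the work surface at z = 0. Lengths are in m, angles in rad, forces in N, time in s.
With the tool pointing down it reaches from about 0.25 to 0.775 m from the base axis. Payload 4 kg.
Tool frame: the origin (TCP) lies on the centre line of the jaws, within the pads' length; the fingertips stand 25 mm ahead of it and the grasp point (between the pads) lies 6 mm ahead of it; z points along the fingers, y is the line along which they close (so a half turn about z gives the same grasp; the last joint's range is limited). The gripper opens to 94 mm and grips with 3 to 60 N. Pads are 16 mm wide; open, the fingers measure 119 mm over their backs; the gripper's body (75 mm by 177 mm) begins 78 mm behind the grasp point.
Start: joints at [1.091, 0.087, 1.371, -0, 1.684, -0.103], TCP at [0.202, 0.511, 0.231] pointing down, gripper open.
Joint ranges: [-3.1, 3.1], [-0.76, 2.03], [0.27, 2.55], [-1.08, 4.22], [0.17, 2.65], [-2.57, 2.57]. Speed limits (rad/s): [2.79, 2.79, 3.14, 3.14, 3.14, 3.14].

### API

Orientations are given as [roll, pitch, yaw] about the fixed x, y, z axes, in that order (R = Rz(yaw) Ry(pitch) Rx(roll)).
In Python, from bench import robot, imaging gives the robot as it stands. The module is installed in compiled form; this text tells all that it offers.
- The arm moves only by the tool drive_tool, never from a script. Its argument "series" is a list of rows, each a list of 3 entries, a list of its own where there are three numbers: the finger opening in m, from 0 to 0.094, then the shift along the tool's x, y, z in m, then the turn, a rotation vector about the tool's x, y, z in rad. A call has 1 to 5 rows; each row is the pose to reach, as a shift and turn from the pose commanded when the call began, along the tool's axes at that moment; what a row does not reach only later rows make up. A row lasts 1/8 s, in which the tool goes at most 62.5 mm and 10.7 degrees, less where a joint would pass 70% of its speed; a pose out of reach is approached as far as the arm can. A call with a gripper value outside its range is refused whole. The fingers move at their own pace and stop on an object; the grip force is fixed at half the most. Time passes only in rows, so rows that repeat a pose let the fingers close. It gives the time, the measured TCP pose, the force, the opening and the grip force at its end, in the units of the state.
- robot.get_obs(): the state, without advancing time (a new reading comes with each control period).
- imaging.snapshot(name): name is "scene" or "top" or "wrist"; returns the picture (480x640x3 uint8, red, green, blue); there is no depth.
- imaging.get_calibration(name): a dict with "intrinsics" (3x3 intrinsics, pixels), "position" and "rotation" of the camera in the world. Camera axes: x right, y up, looking along -z (the intrinsics and any distortion apply to the point x, -y, -z); pixel columns grow to the right and rows downward; lengths in m; the calibration is good to about 2 mm. The wrist camera is an equidistant fisheye: a pixel r from the principal point sees the ray r / f radians off the axis. A picture is of the moment at which its call begins: read the wrist's pose just before it. get_calibration takes no time and is no camera call; for the wrist camera it gives the pose at the moment of the call.
- robot.close_job(): hands the job in; it is judged then, once.
The state is a dict: "time": time; "joint_positions": joint angles; "qvel": joint speeds; "joint_torque": joint torques, N m; "tool_pos": TCP position; "ee_rot": TCP orientation; "wrist_force": force on the tool from outside, world axes, zero at the start; "wrist_torque": the same for the moment, N m; "width": finger opening in m; "finger_force": force on a finger pad.
Only numpy, scipy, OpenCV 4.12 (cv2) and the standard library are available. Lean on these libraries where they do the work, as an engineer would, in place of code of your own. Each camera call takes 0.05 s, during which the arm holds its last target. There are 200 camera calls.

## Working session

There is one attempt and no reset: what is moved stays moved. The work goes in short steps, Python scripts to look and compute and a tool call to move; the robot and the scene stay as the last step left them, time stands still between calls to the robot, and variables do not carry over. Pictures are saved under pics/ and viewed, at most 10 in all, crops included, and the job is handed in when it is done.

Besides the shell and the picture viewer there is one more tool, called after "Emit:" in YAML: its name, and indented under it one key for each argument. drive_tool: Moves the arm, as the interface text tells. Its arguments: {"type":"object","properties":{"series":{"type":"array"}},"required":["series"]}

```bash
mkdir -p pics; cat > h.py <<'E'
from bench import robot, imaging
import numpy as np, cv2
from scipy.spatial.transform import Rotation as R
def snap(n,f=None):
    c=imaging.get_calibration(n); im=imaging.snapshot(n)
    if f: cv2.imwrite('pics/'+f,cv2.cvtColor(im,cv2.COLOR_RGB2BGR))
    return im,c
def ray(c,u,v,z,fish=False):
    K=np.array(c['intrinsics']);x=(u-K[0,2])/K[0,0];y=(v-K[1,2])/K[1,1]
    if fish:
        r=np.hypot(x,y);s=np.sin(r)/max(r,1e-9);d=np.array([x*s,-y*s,-np.cos(r)])
    else: d=np.array([x,-y,-1])
    d=np.array(c['rotation'])@d;p=np.array(c['position']);return p+d*(z-p[2])/d[2]
E
python3 - <<'E'
from h import *
for n in('scene','top','wrist'):
    im,c=snap(n,n+'0.png');print(n,{k:np.round(v,3).tolist() if not isinstance(v,str) else v for k,v in c.items()})
o=robot.get_obs();print({k:np.round(v,3).tolist() for k,v in o.items()})
E
```

```text
scene {'intrinsics': [[501.041, 0.0, 314.06], [0.0, 501.041, 244.447], [0.0, 0.0, 1.0]], 'position': [0.029, -0.461, 0.78], 'rotation': [0.817, 0.018, -0.685]}
top {'intrinsics': [[611.446, 0.0, 324.637], [0.0, 611.446, 230.557], [0.0, 0.0, 1.0]], 'position': [0.327, 0.132, 1.504], 'rotation': [0.132, -0.001, -1.577]}
wrist {'intrinsics': [[371.648, 0.0, 315.485], [0.0, 371.648, 241.465], [0.0, 0.0, 1.0]], 'position': [0.131, 0.539, 0.383], 'rotation': [-0.267, 0.002, 1.194]}
{'time': 0.15, 'joint_positions': [1.091, 0.088, 1.372, 0.0, 1.684, -0.103], 'qvel': [-0.0, -0.003, -0.004, 0.0, 0.001, 0.002], 'joint_torque': [0.002, -34.064, -30.279, 0.072, 0.03, -0.0], 'tool_pos': [0.202, 0.511, 0.23], 'ee_rot': [-3.14, -0.0, 2.765], 'wrist_force': [-0.077, -0.615, -0.81], 'wrist_torque': [0.01, 0.011, -0.005], 'finger_force': 0.0, 'width': 0.094}
```

View pics/top0.png

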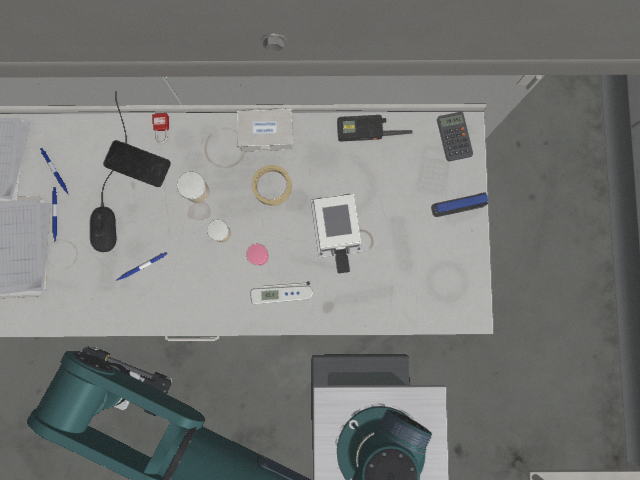

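View pics/scene0.png

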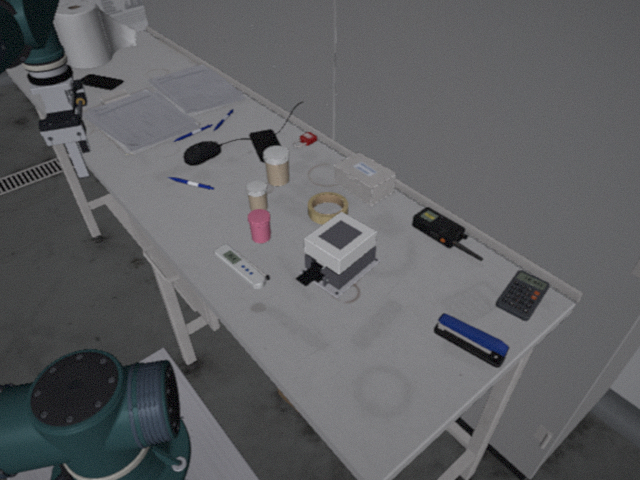

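Top view: the case is at (338,222) with its black latch pad at (343,262). The small white pot is at (218,231), with the pink look-alike at (257,254) and the large one at (192,186). The tape is at (272,185) and the thermometer at (281,293). The scene view agrees.

```bash
python3 - <<'E'
s=open('h.py').read().replace("def ray(c,u,v,z,fish=False):","def ray(c,u,v,z,fish=False):\n    c=dict(c,rotation=R.from_euler('xyz',c['rotation']).as_matrix())")
open('h.py','w').write(s)
E
python3 - <<'E'
from h import *
im,c=snap('top')
hsv=cv2.cvtColor(im,cv2.COLOR_RGB2HSV)
def blob(m,x0,x1,y0,y1):
    s=np.zeros(m.shape,np.uint8);s[y0:y1,x0:x1]=m[y0:y1,x0:x1]
    cs,_=cv2.findContours(s,cv2.RETR_EXTERNAL,cv2.CHAIN_APPROX_NONE)
    k=max(cs,key=cv2.contourArea);return cv2.minAreaRect(k),cv2.contourArea(k)
V=hsv[...,2]
print('V table',V[250,300],'cap',V[230,217],'lid',V[203,320])
lid=(V>225).astype(np.uint8)
r,a=blob(lid,300,375,185,262);print('lid',r,a)
for p in cv2.boxPoints(r):print(ray(c,*p,0.094).round(4))
r2,a=blob((V<60).astype(np.uint8),325,365,245,285);print('latch',r2,a,[ray(c,*p,0.05).round(3).tolist() for p in cv2.boxPoints(r2)])
r3,a=blob((V<130).astype(np.uint8),318,362,203,240);print('window',r3,a,ray(c,*r3[0],.094).round(4))
r4,a=blob(lid,200,232,212,245);print('cap',r4,a,ray(c,*r4[0],.066).round(4))
print('pink',ray(c,257,254,.06),'big',ray(c,191,184,.09),'tape',ray(c,272,185,.025))
cv2.imwrite('pics/c.png',cv2.resize(cv2.cvtColor(im[160:320,180:380],cv2.COLOR_RGB2BGR),None,fx=4,fy=3.75,interpolation=cv2.INTER_CUBIC)[:600])
E
```

```text
V table 175 cap 191 lid 209
lid ((328.0, 246.0), (0.0, 0.0), 0.0) 0.0
[0.4774 0.1216 0.094 ]
[0.4774 0.1216 0.094 ]
[0.4774 0.1216 0.094 ]
[0.4774 0.1216 0.094 ]
latch ((339.5, 251.0), (2.0, 5.0), 90.0) 3.5 [[0.472, 0.1, 0.05], [0.472, 0.088, 0.05], [0.467, 0.088, 0.05], [0.468, 0.1, 0.05]]
window ((336.8199768066406, 220.239990234375), (28.991378784179688, 24.748737335205078), 81.8698959350586) 668.5 [0.5376 0.1006 0.094 ]Traceback (most recent call last):
  File "<stdin>", line 15, in <module>
  File "<stdin>", line 7, in blob
ValueError: max() iterable argument is empty
```

```bash
cat > m.py <<'E'
from h import *
im,c=snap('top')
V=cv2.cvtColor(im,cv2.COLOR_RGB2HSV)[...,2]
def blob(m,x0,x1,y0,y1):
    s=np.zeros(m.shape,np.uint8);s[y0:y1,x0:x1]=m[y0:y1,x0:x1]
    cs,_=cv2.findContours(s,cv2.RETR_EXTERNAL,cv2.CHAIN_APPROX_NONE)
    k=max(cs,key=cv2.contourArea);return cv2.minAreaRect(k),cv2.contourArea(k)
for n,m,b,z in(('lid',V>195,(300,375,185,262),.094),('latch',V<95,(330,360,245,285),.05),('window',V<130,(318,362,203,240),.094),('cap',V>183,(203,230,215,245),.066)):
    r,a=blob(m.astype(np.uint8),*b)
    print(n,np.round(r[0],1),np.round(r[1],1),round(r[2],1),a,ray(c,*r[0],z).round(4),[ray(c,*p,z).round(3).tolist()[:2] for p in cv2.boxPoints(r)])
print('pink',ray(c,257,254,.06),'big',ray(c,191,184,.09),'tape',ray(c,272,185,.025))
cv2.imwrite('pics/c.png',cv2.resize(cv2.cvtColor(im[160:310,180:380],cv2.COLOR_RGB2BGR),None,fx=4,fy=4,interpolation=cv2.INTER_CUBIC))
E
python3 m.py
```

```text
lid [337.2 221.2] [49.6 40.4] 81.9 1873.5 [0.5354 0.0998 0.094 ] [[0.587, 0.154], [0.6, 0.061], [0.484, 0.046], [0.471, 0.139]]
latch [341.1 260.2] [23.8 13.9] 84.6 248.0 [0.4478 0.0904 0.05  ] [[0.475, 0.109], [0.478, 0.076], [0.421, 0.072], [0.418, 0.105]]
window [336.8 220.2] [29.  24.7] 81.9 667.5 [0.5376 0.1006 0.094 ] [[0.568, 0.134], [0.576, 0.076], [0.508, 0.068], [0.5, 0.125]]
cap [217.5 230. ] [20. 19.] 90.0 287.5 [0.5202 0.3832 0.066 ] [[0.544, 0.406], [0.544, 0.361], [0.496, 0.36], [0.496, 0.405]]
pink [0.46304878 0.28972975 0.06      ] big [0.62670195 0.44318932 0.09      ] tape [0.63672742 0.25796062 0.025     ]
```

View pics/c.png

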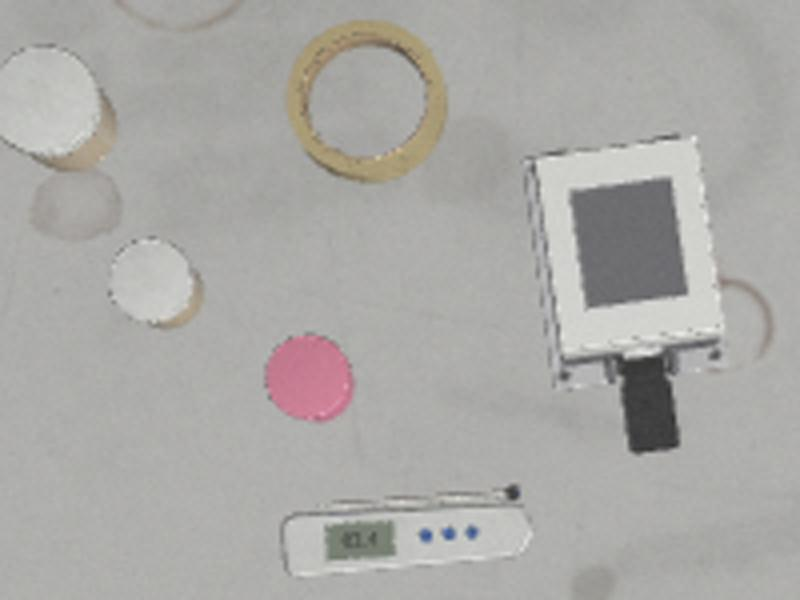

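The crop shows the white lid with its hinge away from the robot and the black pad toward it. The small pot's cap is at about (150,280) in the crop. The case comes out at about (0.537, 0.100) with a yaw of 0.13, and the pot at (0.520, 0.383). Next I'll move above the pad.

```bash
cat > to.py <<'E'
# python3 to.py x y z yaw : shift/turn in tool axes to bring TCP there, pointing down
import sys
from h import *
x,y,z,yaw=map(float,sys.argv[1:5])
o=robot.get_obs();A=R.from_euler('xyz',o['ee_rot'])
print('t',round(o['time'],2),'shift',A.inv().apply(np.array([x,y,z])-o['tool_pos']).round(4),'turn',(A.inv()*R.from_euler('xyz',[np.pi,0,yaw])).as_rotvec().round(3))
E
cat > case.py <<'E'
import sys,numpy as np
C=np.array([.537,.100]);Y=.13
a,b=map(float,sys.argv[1:3]);print(C+[a*np.cos(Y)-b*np.sin(Y),a*np.sin(Y)+b*np.cos(Y)])
E
python3 case.py -0.107 0; python3 to.py 0.431 0.086 0.231 3.27
```

```text
[0.43090288 0.08612915]
t 0.25 shift [-0.3691 -0.3112 -0.0008] turn [-0.001 -0.    -0.505]
```

Emit:
drive_tool:
  series:
    - [0.0,[-0.369,-0.311,-0.001],[0,0,-0.505]]
    - [0.0,[-0.369,-0.311,-0.001],[0,0,-0.505]]
    - [0.0,[-0.369,-0.311,-0.001],[0,0,-0.505]]
    - [0.0,[-0.369,-0.311,-0.001],[0,0,-0.505]]
    - [0.0,[-0.369,-0.311,-0.001],[0,0,-0.505]]

```text
time: 0.88
tool_pos: [0.3465, 0.2434, 0.2313]
ee_rot: [3.141, 0.001, -3.013]
wrist_force: [1.4, -0.2, -0.1]
width: 0.0471
finger_force: 0.0
```

```bash
python3 to.py 0.431 0.086 0.231 3.27
```

```text
t 0.88 shift [-0.0635 -0.1669  0.0003] turn [0.    0.001 0.   ]
```

Emit:
drive_tool:
  series:
    - [0.0,[-0.061,-0.16,0],[0,0,0]]
    - [0.0,[-0.061,-0.16,0],[0,0,0]]
    - [0.0,[-0.061,-0.16,0.0],[0,0,0]]
    - [0.0,[-0.061,-0.16,0.0],[0,0,0]]
    - [0.0,[-0.061,-0.16,0.0],[0,0,0]]

```text
time: 1.5
tool_pos: [0.4267, 0.0946, 0.2311]
ee_rot: [3.141, -0.0, -3.014]
wrist_force: [0.4, -0.6, -0.7]
width: 0.0008
finger_force: 0.0
```

```bash
python3 to.py 0.431 0.086 0.081 3.27; python3 -c "
from h import *
print(robot.get_obs()['wrist_force'])
snap('wrist','w1.png')"
```

```text
t 1.5 shift [-0.0032 -0.0092  0.1501] turn [ 0.001 -0.    -0.   ]
[ 0.37805127 -0.63416739 -0.68713038]
```

View pics/w1.png

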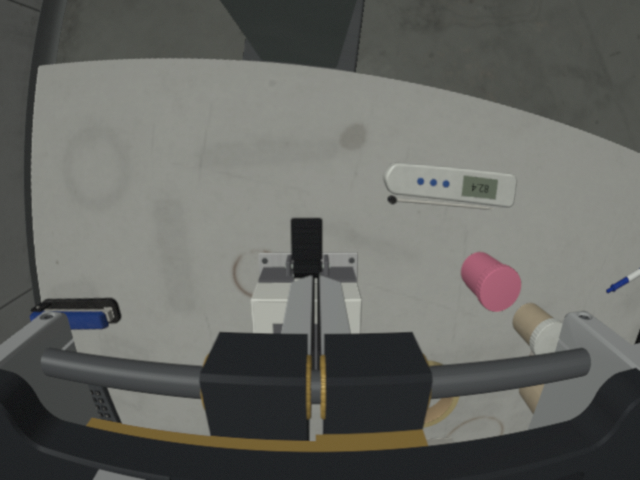

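The pad's front edge is at row 219, columns 291–322, and the bolts on the base plate are at (264,261) and (352,261). The gripper is slightly off to the pad's left.

```bash
python3 -c "
from h import *
c=imaging.get_calibration('wrist')
for u,v,z in((291.5,219,.05),(322,219,.05),(264,261,.004),(352,261,.004)):print(ray(c,u,v,z,True).round(4))"; python3 case.py -0.121 0
```

```text
[0.4227 0.0718 0.05  ]
[0.4191 0.0996 0.05  ]
[0.4825 0.0455 0.004 ]
[0.4702 0.14   0.004 ]
[0.41702101 0.08431427]
```

Emit:
drive_tool:
  series:
    - [0.0,[-0.005,-0.0085,0.05],[0,0,0]]
    - [0.0,[-0.005,-0.0085,0.1],[0,0,0]]
    - [0.0,[-0.005,-0.0085,0.135],[0,0,0]]
    - [0.0,[-0.005,-0.0085,0.144],[0,0,0]]
    - [0.0,[-0.005,-0.0085,0.144],[0,0,0]]

```text
time: 2.17
tool_pos: [0.433, 0.0874, 0.0877]
ee_rot: [3.141, 0.0, -3.012]
wrist_force: [-0.5, 0.3, 0.9]
width: 0.0007
finger_force: 0.0
```

```bash
sed -i 's/\.537,\.100/.539,.101/' case.py; python3 to.py 0.433 0.087 0.085 3.27
```

```text
t 2.17 shift [ 0.0001 -0.0004  0.0027] turn [0.    0.    0.002]
```

Emit:
drive_tool:
  series:
    - [0.0,[0,0,0.003],[0,0,0]]
    - [0.0,[0,0,0.006],[0,0,0]]
    - [0.0,[0,0,0.008],[0,0,0]]
    - [0.0,[0,0,0.009],[0,0,0]]

```text
time: 2.68
tool_pos: [0.4331, 0.0864, 0.0783]
ee_rot: [3.142, 0.0, -3.014]
wrist_force: [0.0, -0.7, 0.3]
width: 0.0004
finger_force: 0.0
```

Emit:
drive_tool:
  series:
    - [0.0,[0,0,0.001],[0,0,0]]
    - [0.0,[0,0,0.002],[0,0,0]]
    - [0.0,[0,0,0.002],[0,0,0]]

```text
time: 3.05
tool_pos: [0.433, 0.0865, 0.0761]
ee_rot: [3.141, -0.0, -3.013]
wrist_force: [0.0, -0.4, 0.2]
width: 0.0004
finger_force: 0.0
```

Emit:
drive_tool:
  series:
    - [0.0,[0,0,0.001],[0,0,0]]
    - [0.0,[0,0,0.002],[0,0,0]]
    - [0.0,[0,0,0.002],[0,0,0]]

```text
time: 3.42
tool_pos: [0.4325, 0.0864, 0.0746]
ee_rot: [-3.142, -0.001, -3.013]
wrist_force: [-3.1, 0.3, 5.6]
width: 0.0004
finger_force: 2.5
```

Emit:
drive_tool:
  series:
    - [0.0,[0,0,0.001],[0,0,0]]
    - [0.0,[0,0,0.001],[0,0,0]]

```text
time: 3.68
tool_pos: [0.432, 0.0863, 0.0737]
ee_rot: [-3.141, -0.002, -3.013]
wrist_force: [-4.9, -0.9, 6.2]
width: 0.0004
finger_force: 3.3
```

Emit:
drive_tool:
  series:
    - [0.0,[0,0,0.001],[0,0,0]]
    - [0.0,[0,0,0.001],[0,0,0]]

```text
time: 3.92
tool_pos: [0.4317, 0.0863, 0.0727]
ee_rot: [-3.142, -0.003, -3.013]
wrist_force: [-6.0, -0.4, 7.1]
width: 0.0003
finger_force: 3.8
```

Emit:
drive_tool:
  series:
    - [0.0,[0,0,0.001],[0,0,0]]
    - [0.0,[0,0,0.001],[0,0,0]]

```text
time: 4.18
tool_pos: [0.4312, 0.0862, 0.0717]
ee_rot: [-3.141, -0.004, -3.013]
wrist_force: [-6.6, 0.1, 7.7]
width: 0.0005
finger_force: 4.6
```

```bash
python3 -c "
from h import *
a,_=snap('scene');cv2.imwrite('pics/s1.png',cv2.resize(cv2.cvtColor(a[150:330,220:460],cv2.COLOR_RGB2BGR),None,fx=3,fy=3))"
```

```text
(no output)
```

View pics/s1.png

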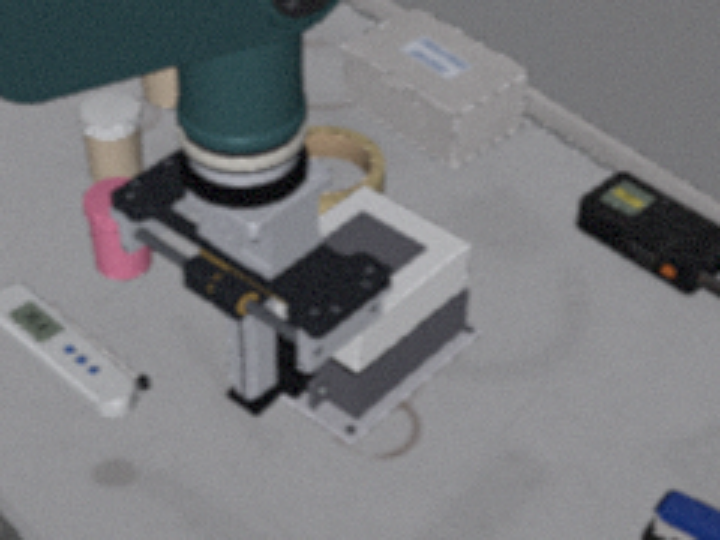

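The scene crop shows the fingers on the pad and the lid still shut. The pad has moved about 4 mm, so I'll keep pressing.

Emit:
drive_tool:
  series:
    - [0.0,[0,0,0.001],[0,0,0]]
    - [0.0,[0,0,0.001],[0,0,0]]

```text
time: 4.47
tool_pos: [0.4309, 0.0862, 0.0707]
ee_rot: [-3.141, -0.005, -3.013]
wrist_force: [-7.8, -1.4, 9.9]
width: 0.0004
finger_force: 5.4
```

Emit:
drive_tool:
  series:
    - [0.0,[0,0,0.001],[0,0,0]]
    - [0.0,[0,0,0.001],[0,0,0]]

```text
time: 4.72
tool_pos: [0.4305, 0.0861, 0.0697]
ee_rot: [-3.141, -0.006, -3.013]
wrist_force: [-8.9, -1.5, 11.3]
width: 0.0004
finger_force: 6.0
```

```bash
python3 -c "
from h import *
a,_=snap('scene','s2.png');b=cv2.imread('pics/s1.png');d=cv2.absdiff(cv2.resize(cv2.cvtColor(a[150:330,220:460],cv2.COLOR_RGB2BGR),None,fx=3,fy=3),b);print((d.max(2)>50).sum()); print(robot.get_obs()['wrist_force'])"
```

```text
10420
[-8.98424104 -1.63095911 10.35358043]
```

```bash
python3 -c "
from h import *
a=cv2.imread('pics/s2.png');b=cv2.imread('pics/scene0.png')
for n,i in(('s2',a),('s0',b)):print(n,[i[r,c].tolist() for r,c in((232,350),(240,372),(258,370),(225,345),(180,350))])
d=cv2.absdiff(a[150:330,220:460],cv2.resize(cv2.imread('pics/s1.png'),(240,180),interpolation=cv2.INTER_AREA)).max(2)>50
y,x=np.nonzero(d);print(d.sum(),np.percentile(x+220,[5,50,95]),np.percentile(y+150,[5,50,95]))"
```

```text
s2 [[80, 76, 74], [177, 179, 178], [77, 70, 73], [170, 167, 165], [179, 179, 177]]
s0 [[77, 68, 69], [148, 143, 143], [68, 60, 62], [74, 67, 66], [121, 120, 122]]
1197 [292. 345. 366.] [200. 240. 269.]
```

```bash
python3 -c "
from h import *
a=cv2.imread('pics/s2.png');cv2.imwrite('pics/s3.png',cv2.resize(a[150:330,220:460],None,fx=3,fy=3))"
```

```text
(no output)
```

View pics/s3.png

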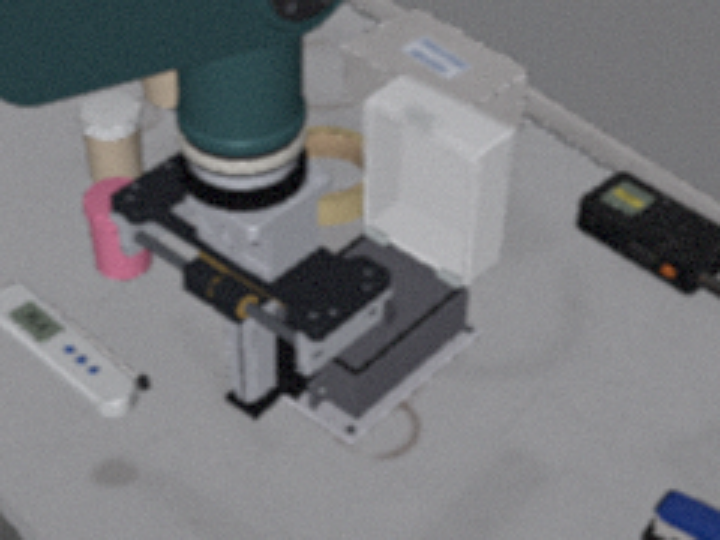

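The lid is wide open. Next I'll lift off and go to the pot.

Emit:
drive_tool:
  series:
    - [0.0,[0.01,0,-0.05],[0,0,0]]
    - [0.094,[0.01,0,-0.1],[0,0,0]]
    - [0.094,[0.01,0.06,-0.1],[0,0,0]]
    - [0.094,[-0.03,0.11,-0.1],[0,0,0]]
    - [0.094,[-0.06,0.16,-0.1],[0,0,0]]

```text
time: 5.4
tool_pos: [0.473, 0.2544, 0.1694]
ee_rot: [3.141, 0.002, -3.014]
wrist_force: [0.5, -0.5, 0.5]
width: 0.037
finger_force: 0.0
```

```bash
python3 to.py 0.520 0.383 0.165 3.27
```

```text
t 5.4 shift [-0.0629  0.1215  0.0046] turn [ 0.     0.002 -0.001]
```

Emit:
drive_tool:
  series:
    - [0.094,[-0.06,0.115,0],[0,0,0]]
    - [0.094,[-0.06,0.115,0],[0,0,0]]
    - [0.094,[-0.06,0.115,0],[0,0,0]]
    - [0.094,[-0.06,0.115,0],[0,0,0]]
    - [0.094,[-0.06,0.115,0],[0,0,0]]

```text
time: 6.02
tool_pos: [0.5168, 0.3732, 0.1698]
ee_rot: [-3.142, 0.001, -3.015]
wrist_force: [-0.7, -0.1, -0.2]
width: 0.087
finger_force: 0.0
```

```bash
python3 -c "
from h import *
snap('wrist','w2.png')"; python3 to.py 0.520 0.383 0.165 3.27
```

```text
t 6.08 shift [-0.0043  0.0094  0.0051] turn [ 0.     0.001 -0.002]
```

View pics/w2.png

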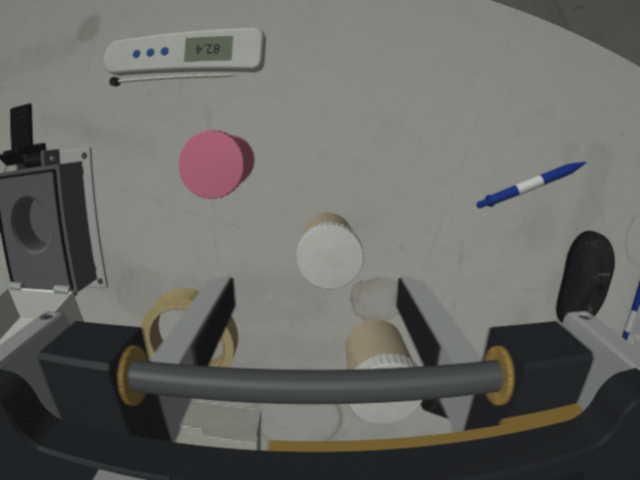

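The pot's cap centre is at (330,255), and the well shows at about (33,222) on the left.

```bash
python3 -c "
from h import *
c=imaging.get_calibration('wrist')
print(ray(c,330,255,.065,True),ray(c,212,164,.065,True),ray(c,33,222,.048,True))
p=ray(c,330,255,.065,True);import subprocess
print(subprocess.run(['python3','to.py',str(p[0]),str(p[1]),'0.064','3.27'],capture_output=True,text=True).stdout)";python3 case.py -0.006 0
```

```text
[0.51973656 0.3835254  0.065     ] [0.46369302 0.29177553 0.065     ] [0.53035125 0.10508168 0.048     ]
t 6.08 shift [-0.004   0.0099  0.1061] turn [ 0.     0.001 -0.002]

[0.53305063 0.1002222 ]
```

Emit:
drive_tool:
  series:
    - [0.094,[-0.004,0.009,0.0],[0,0,0]]
    - [0.094,[-0.004,0.009,0.03],[0,0,0]]
    - [0.094,[-0.004,0.009,0.06],[0,0,0]]
    - [0.094,[-0.004,0.009,0.06],[0,0,0]]

```text
time: 6.58
tool_pos: [0.5181, 0.3829, 0.1063]
ee_rot: [-3.139, -0.005, -3.014]
wrist_force: [0.1, -0.6, 0.9]
width: 0.0939
finger_force: 0.0
```

```bash
python3 to.py 0.520 0.3835 0.064 3.27
```

```text
t 6.58 shift [-0.0022  0.0005  0.0423] turn [-0.002 -0.005 -0.001]
```

Emit:
drive_tool:
  series:
    - [0.094,[-0.002,0,0.03],[0,0,0]]
    - [0.094,[-0.002,0,0.042],[0,0,0]]
    - [0.094,[-0.002,0,0.042],[0,0,0]]
    - [0.05,[-0.002,0,0.042],[0,0,0]]
    - [0.04,[-0.002,0,0.042],[0,0,0]]

```text
time: 7.2
tool_pos: [0.5224, 0.3847, 0.0688]
ee_rot: [3.141, 0.002, -3.013]
wrist_force: [-1.0, -0.5, 0.3]
width: 0.0778
finger_force: 0.0
```

Emit:
drive_tool:
  series:
    - [0.04,[0,0,0],[0,0,0]]
    - [0.04,[0,0,0],[0,0,0]]
    - [0.04,[0,0,0],[0,0,0]]
    - [0.04,[0,0,0],[0,0,0]]

```text
time: 7.7
tool_pos: [0.5217, 0.3843, 0.0674]
ee_rot: [3.141, 0.0, -3.013]
wrist_force: [-0.4, 0.1, 1.3]
width: 0.0498
finger_force: 30.0
```

Emit:
drive_tool:
  series:
    - [0.04,[0,0,-0.03],[0,0,0]]
    - [0.04,[0,0,-0.08],[0,0,0]]
    - [0.04,[0,0,-0.1],[0,0,0]]
    - [0.04,[0,0,-0.1],[0,0,0]]

```text
time: 8.2
tool_pos: [0.5227, 0.3849, 0.1697]
ee_rot: [3.14, 0.004, -3.013]
wrist_force: [-0.2, 0.0, -0.6]
width: 0.0498
finger_force: 30.0
```

```bash
python3 -c "
from h import *
a,_=snap('top','t1.png');b,_=snap('wrist');a=cv2.cvtColor(a,cv2.COLOR_RGB2BGR);b=cv2.cvtColor(b,cv2.COLOR_RGB2BGR)
cv2.imwrite('pics/t2.png',np.hstack([cv2.resize(a[180:280,300:380],(400,500),interpolation=cv2.INTER_CUBIC),cv2.resize(b[100:350,0:200],(400,500))]))"; python3 to.py 0.533 0.1005 0.165 3.27
```

```text
t 8.3 shift [ 0.0246 -0.2826  0.0011] turn [-0.001 -0.002 -0.   ]
```

View pics/t2.png

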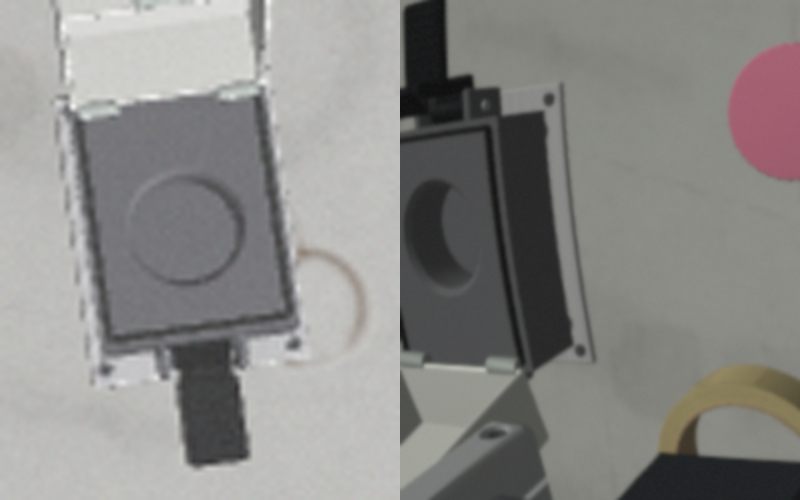

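The top crop shows the well's mouth centred at crop (187,230), which is about (337.2,225.8) in the full picture. It measures roughly 114 px across in the crop.

```bash
python3 -c "
from h import *
c=imaging.get_calibration('top')
print(ray(c,337.2,225.8,.048),ray(c,343.4,272.5,.05))"
```

```text
[0.53097452 0.09881784 0.048     ] [0.41853181 0.08517255 0.05      ]
```

Emit:
drive_tool:
  series:
    - [0.04,[0.025,-0.284,0],[0,0,0]]
    - [0.04,[0.025,-0.284,0],[0,0,0]]
    - [0.04,[0.025,-0.284,0],[0,0,0]]
    - [0.04,[0.025,-0.284,0],[0,0,0]]
    - [0.04,[0.025,-0.284,0],[0,0,0]]

```text
time: 8.93
tool_pos: [0.5318, 0.0964, 0.1647]
ee_rot: [-3.141, -0.004, -3.016]
wrist_force: [0.5, 0.1, -0.3]
width: 0.05
finger_force: 30.0
```

Emit:
drive_tool:
  series:
    - [0.04,[0,0,0],[0,0,0]]
    - [0.04,[0,0,0],[0,0,0]]

```text
time: 9.18
tool_pos: [0.5325, 0.0999, 0.1657]
ee_rot: [3.141, -0.003, -3.013]
wrist_force: [0.2, 0.7, -0.1]
width: 0.0501
finger_force: 30.0
```

```bash
python3 to.py 0.5335 0.0995 0.115 3.27
```

```text
t 9.18 shift [-0.0011 -0.0006  0.0507] turn [ 0.001 -0.003 -0.   ]
```

Emit:
drive_tool:
  series:
    - [0.04,[-0.001,0,0.02],[0,0,0]]
    - [0.04,[-0.001,0,0.04],[0,0,0]]
    - [0.04,[-0.001,0,0.043],[0,0,0]]
    - [0.04,[-0.001,0,0.043],[0,0,0]]

```text
time: 9.68
tool_pos: [0.5341, 0.1005, 0.1241]
ee_rot: [3.141, -0.0, -3.012]
wrist_force: [0.7, -0.1, -0.3]
width: 0.0499
finger_force: 30.0
```

Emit:
drive_tool:
  series:
    - [0.04,[0,0,0.004],[0,0,0]]
    - [0.04,[0,0,0.008],[0,0,0]]
    - [0.04,[0,0,0.012],[0,0,0]]
    - [0.04,[0,0,0.012],[0,0,0]]

```text
time: 10.18
tool_pos: [0.5339, 0.0994, 0.1117]
ee_rot: [3.141, -0.001, -3.014]
wrist_force: [-0.4, -0.1, 0.2]
width: 0.0498
finger_force: 30.0
```

```bash
python3 -c "
from h import *
a,_=snap('scene');b,_=snap('wrist');a=cv2.cvtColor(a,cv2.COLOR_RGB2BGR);b=cv2.cvtColor(b,cv2.COLOR_RGB2BGR)
cv2.imwrite('pics/p1.png',np.hstack([cv2.resize(a[170:320,280:400],(400,500),interpolation=cv2.INTER_CUBIC),cv2.resize(b[130:330,200:430],(400,500))]))"
```

```text
(no output)
```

View pics/p1.png

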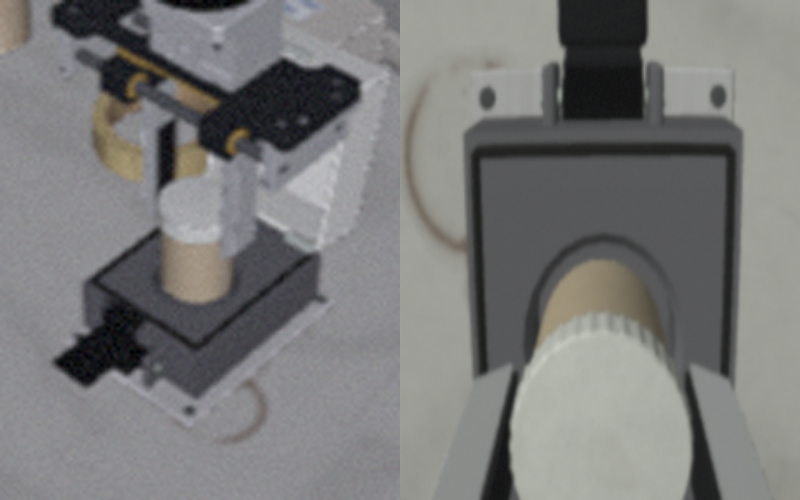

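The pot is held upright over the well and centred sideways in the mouth (crop columns 533–675 against the body at 540–665). Its bottom is just entering, with no force. I'll lower on.

Emit:
drive_tool:
  series:
    - [0.04,[0,0,0.003],[0,0,0]]
    - [0.04,[0,0,0.006],[0,0,0]]
    - [0.04,[0,0,0.009],[0,0,0]]
    - [0.04,[0,0,0.01],[0,0,0]]

```text
time: 10.78
tool_pos: [0.534, 0.0995, 0.1018]
ee_rot: [3.141, -0.001, -3.013]
wrist_force: [-0.2, 0.5, -0.5]
width: 0.0501
finger_force: 30.0
```

Emit:
drive_tool:
  series:
    - [0.04,[0,0,0.002],[0,0,0]]
    - [0.04,[0,0,0.004],[0,0,0]]
    - [0.04,[0,0,0.006],[0,0,0]]
    - [0.04,[0,0,0.006],[0,0,0]]

```text
time: 11.28
tool_pos: [0.534, 0.0995, 0.096]
ee_rot: [3.142, -0.0, -3.013]
wrist_force: [-0.4, 0.0, -0.4]
width: 0.0498
finger_force: 30.0
```

Emit:
drive_tool:
  series:
    - [0.04,[0,0,0.001],[0,0,0]]
    - [0.04,[0,0,0.003],[0,0,0]]
    - [0.04,[0,0,0.003],[0,0,0]]

```text
time: 11.65
tool_pos: [0.5341, 0.0995, 0.093]
ee_rot: [3.142, -0.0, -3.013]
wrist_force: [0.6, 0.1, 0.3]
width: 0.0497
finger_force: 30.0
```

Emit:
drive_tool:
  series:
    - [0.04,[0,0,0.001],[0,0,0]]
    - [0.04,[0,0,0.003],[0,0,0]]
    - [0.04,[0,0,0.003],[0,0,0]]

```text
time: 12.02
tool_pos: [0.534, 0.0995, 0.0899]
ee_rot: [3.141, -0.0, -3.013]
wrist_force: [-1.0, 0.0, -0.8]
width: 0.0498
finger_force: 30.0
```

Emit:
drive_tool:
  series:
    - [0.04,[0,0,0.001],[0,0,0]]
    - [0.04,[0,0,0.002],[0,0,0]]
    - [0.04,[0,0,0.002],[0,0,0]]

```text
time: 12.4
tool_pos: [0.5341, 0.0995, 0.0881]
ee_rot: [3.142, -0.0, -3.013]
wrist_force: [-0.2, -0.4, -0.3]
width: 0.0499
finger_force: 30.0
```

Emit:
drive_tool:
  series:
    - [0.04,[0,0,0.001],[0,0,0]]
    - [0.04,[0,0,0.002],[0,0,0]]
    - [0.04,[0,0,0.002],[0,0,0]]

```text
time: 12.78
tool_pos: [0.5346, 0.0996, 0.088]
ee_rot: [-3.142, 0.001, -3.013]
wrist_force: [-1.9, -0.4, 6.2]
width: 0.0496
finger_force: 30.0
```

Emit:
drive_tool:
  series:
    - [0.075,[0,0,-0.002],[0,0,0]]
    - [0.075,[0,0,-0.002],[0,0,0]]
    - [0.075,[0,0,-0.002],[0,0,0]]
    - [0.075,[0,0,-0.002],[0,0,0]]

```text
time: 13.28
tool_pos: [0.5341, 0.0995, 0.0879]
ee_rot: [3.141, -0.0, -3.013]
wrist_force: [0.0, 0.5, -0.6]
width: 0.0751
finger_force: 0.0
```

Emit:
drive_tool:
  series:
    - [0.075,[0,0,-0.03],[0,0,0]]
    - [0.075,[0,0,-0.08],[0,0,0]]
    - [0.075,[0,0,-0.14],[0,0,0]]
    - [0.0,[0,0,-0.16],[0,0,0]]
    - [0.0,[0,0,-0.16],[0,0,0]]

```text
time: 13.9
tool_pos: [0.5352, 0.0996, 0.2505]
ee_rot: [-3.141, 0.005, -3.013]
wrist_force: [0.2, 1.0, -0.1]
width: 0.0586
finger_force: 0.0
```

```bash
python3 case.py 0.16 0; python3 to.py 0.698 0.121 0.245 3.27;  python3 -c "
from h import *
a,_=snap('scene');b,_=snap('wrist');a=cv2.cvtColor(a,cv2.COLOR_RGB2BGR);b=cv2.cvtColor(b,cv2.COLOR_RGB2BGR)
cv2.imwrite('pics/p2.png',np.hstack([cv2.resize(a[170:320,280:400],(400,500),interpolation=cv2.INTER_CUBIC),cv2.resize(b[130:380,200:430],(400,500))]))"
```

```text
[0.6976499  0.12174146]
t 13.9 shift [-0.1642  0.0004  0.0063] turn [-0.     0.005 -0.   ]
```

View pics/p2.png

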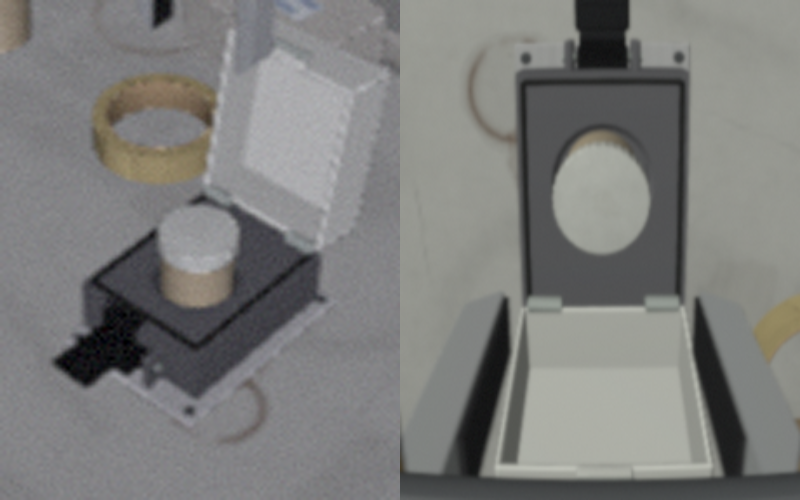

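The pot is upright and seated in the well. Now I'll take the closed fingers behind the open lid.

Emit:
drive_tool:
  series:
    - [0.0,[-0.06,0,0.0],[0,0,0]]
    - [0.0,[-0.12,0,0.0],[0,0,0]]
    - [0.0,[-0.161,0,0.0],[0,0,0]]
    - [0.0,[-0.161,0,0.0],[0,0,0]]
    - [0.0,[-0.161,0,0.0],[0,0,0]]

```text
time: 14.62
tool_pos: [0.6929, 0.12, 0.2459]
ee_rot: [3.141, -0.004, -3.013]
wrist_force: [-0.3, -0.1, 0.6]
width: 0.0017
finger_force: 0.0
```

```bash
cat > lid.py <<'E'
# targets along the lid's arc: tool shift from the pose now to TCP, finger's front lower corner on the lid's top
import sys
from h import *
C=np.array([.539,.101]);Y=.13
o=robot.get_obs();A=R.from_euler('xyz',o['ee_rot'])
d=np.array(o['tool_pos'])[:2]-C
print('t',round(o['time'],2),'now case',(d@[np.cos(Y),np.sin(Y)]).round(4),(d@[-np.sin(Y),np.cos(Y)]).round(4),'tip',round(o['tool_pos'][2]-.025,4))
for th in map(float,sys.argv[1:]):
    s=.108;x=.056-s*np.cos(th)+.04*np.sin(th)+.008;z=.0547+s*np.sin(th)+.04*np.cos(th)
    w=np.r_[C+x*np.array([np.cos(Y),np.sin(Y)]),z+.025]
    print(th,round(x,4),round(z,4),A.inv().apply(w-o['tool_pos']).round(4))
E
python3 lid.py 1.5 1.3 1.1 .9 .7 .5 .3 .15 0.05 0
```

```text
t 14.62 now case 0.1551 -0.0011 tip 0.2209
1.5 0.0963 0.1653 [0.0586 0.001  0.0559]
1.3 0.0737 0.1695 [0.0812 0.0009 0.0518]
1.1 0.0507 0.1691 [0.1042 0.0009 0.0522]
0.9 0.0282 0.1642 [0.1266 0.0008 0.0573]
0.7 0.0072 0.1549 [0.1476 0.0008 0.0666]
0.5 -0.0116 0.1416 [0.1664 0.0008 0.08  ]
0.3 -0.0274 0.1248 [0.182  0.0007 0.0968]
0.15 -0.0368 0.1104 [0.1914 0.0007 0.1113]
0.05 -0.0419 0.1 [0.1964 0.0007 0.1217]
0.0 -0.044 0.0947 [0.1985 0.0007 0.127 ]
```

Emit:
drive_tool:
  series:
    - [0.0,[0,0,0.04],[0,0,0]]
    - [0.0,[0,0.001,0.075],[0,0,0]]
    - [0.0,[0,0.001,0.075],[0,0,0]]
    - [0.0,[0.012,0.001,0.075],[0,0,0]]
    - [0.0,[0.022,0.001,0.075],[0,0,0]]

```text
time: 15.25
tool_pos: [0.6718, 0.1183, 0.1762]
ee_rot: [-3.141, 0.004, -3.013]
wrist_force: [-0.0, -0.6, -0.5]
width: 0.0007
finger_force: 0.0
```

Emit:
drive_tool:
  series:
    - [0.0,[0.004,0,0],[0,0,0]]
    - [0.0,[0.008,0,0],[0,0,0]]
    - [0.0,[0.012,0,0],[0,0,0]]
    - [0.0,[0.016,0,0],[0,0,0]]
    - [0.0,[0.02,0,0],[0,0,0]]

```text
time: 15.88
tool_pos: [0.6521, 0.1157, 0.1734]
ee_rot: [3.142, 0.001, -3.013]
wrist_force: [1.9, 1.1, 2.0]
width: 0.0005
finger_force: 0.8
```

```bash
python3 lid.py 1.5 1.3 1.1
```

```text
t 15.88 now case 0.1141 -0.0001 tip 0.1484
1.5 0.0963 0.1653 [ 0.0178  0.0001 -0.0169]
1.3 0.0737 0.1695 [ 0.0404  0.     -0.0211]
1.1 0.0507 0.1691 [ 0.0634 -0.     -0.0207]
```

Emit:
drive_tool:
  series:
    - [0.0,[0.01,0,-0.009],[0,0,0]]
    - [0.0,[0.02,0,-0.017],[0,0,0]]
    - [0.0,[0.031,0,-0.02],[0,0,0]]
    - [0.0,[0.042,0,-0.021],[0,0,0]]
    - [0.0,[0.052,0,-0.021],[0,0,0]]

```text
time: 16.5
tool_pos: [0.5999, 0.1089, 0.195]
ee_rot: [-3.141, 0.001, -3.013]
wrist_force: [2.1, 1.3, 1.4]
width: 0.0005
finger_force: 0.9
```

```bash
python3 lid.py 1.1 1 .9 .8 .7 .6 .5 .4
```

```text
t 16.5 now case 0.0614 -0.0 tip 0.17
1.1 0.0507 0.1691 [ 0.0108 -0.      0.0009]
1.0 0.0393 0.1672 [ 0.0221 -0.      0.0028]
0.9 0.0282 0.1642 [ 0.0333 -0.      0.0058]
0.8 0.0174 0.16 [ 0.044  -0.0001  0.0099]
0.7 0.0072 0.1549 [ 0.0543 -0.0001  0.015 ]
0.6 -0.0026 0.1487 [ 0.064  -0.0001  0.0212]
0.5 -0.0116 0.1416 [ 0.0731 -0.0001  0.0283]
0.4 -0.0199 0.1336 [ 0.0814 -0.0001  0.0363]
```

Emit:
drive_tool:
  series:
    - [0.0,[0.011,0,0.001],[0,0,0]]
    - [0.0,[0.022,0,0.003],[0,0,0]]
    - [0.0,[0.033,0,0.006],[0,0,0]]
    - [0.0,[0.044,0,0.01],[0,0,0]]
    - [0.0,[0.054,0,0.015],[0,0,0]]

```text
time: 17.12
tool_pos: [0.5461, 0.102, 0.1785]
ee_rot: [-3.141, -0.001, -3.013]
wrist_force: [1.9, -0.2, 1.0]
width: 0.0005
finger_force: 0.6
```

```bash
python3 lid.py .6 .5 .4 .3 .2 .15 .1 .05
```

```text
t 17.12 now case 0.0072 0.0 tip 0.1535
0.6 -0.0026 0.1487 [ 0.0097 -0.0001  0.0048]
0.5 -0.0116 0.1416 [ 0.0188 -0.0001  0.012 ]
0.4 -0.0199 0.1336 [ 0.0271 -0.0001  0.02  ]
0.3 -0.0274 0.1248 [ 0.0345 -0.0001  0.0287]
0.2 -0.0339 0.1154 [ 0.041  -0.0001  0.0382]
0.15 -0.0368 0.1104 [ 0.044  -0.0001  0.0432]
0.1 -0.0395 0.1053 [ 0.0466 -0.0001  0.0483]
0.05 -0.0419 0.1 [ 0.049  -0.0001  0.0535]
```

Emit:
drive_tool:
  series:
    - [0.0,[0.01,0,0.005],[0,0,0]]
    - [0.0,[0.02,0,0.012],[0,0,0]]
    - [0.0,[0.029,0,0.02],[0,0,0]]
    - [0.0,[0.038,0,0.0285],[0,0,0]]
    - [0.0,[0.045,0,0.038],[0,0,0]]

```text
time: 17.75
tool_pos: [0.5018, 0.0964, 0.1406]
ee_rot: [3.141, 0.0, -3.013]
wrist_force: [0.2, 0.3, 0.5]
width: 0.0005
finger_force: 0.6
```

```bash
python3 lid.py .2 .15 .1 .05 0
```

```text
t 17.75 now case -0.0375 0.0003 tip 0.1156
0.2 -0.0339 0.1154 [-0.0036 -0.0003  0.0003]
0.15 -0.0368 0.1104 [-0.0007 -0.0003  0.0053]
0.1 -0.0395 0.1053 [ 0.002  -0.0003  0.0104]
0.05 -0.0419 0.1 [ 0.0044 -0.0003  0.0156]
0.0 -0.044 0.0947 [ 0.0065 -0.0003  0.0209]
```

Emit:
drive_tool:
  series:
    - [0.0,[0.003,0,0.004],[0,0,0]]
    - [0.0,[0.006,0,0.008],[0,0,0]]
    - [0.0,[0.009,0,0.011],[0,0,0]]
    - [0.0,[0.011,0,0.014],[0,0,0]]
    - [0.0,[0.011,0,0.015],[0,0,0]]

```text
time: 18.38
tool_pos: [0.4926, 0.0951, 0.1284]
ee_rot: [-3.142, 0.004, -3.013]
wrist_force: [-0.4, 0.7, 10.4]
width: 0.0004
finger_force: 4.9
```

Emit:
drive_tool:
  series:
    - [0.0,[0,0,0.001],[0,0,0]]
    - [0.0,[0,0,0.002],[0,0,0]]
    - [0.0,[0,0,0.002],[0,0,0]]

```text
time: 18.75
tool_pos: [0.4922, 0.0951, 0.1273]
ee_rot: [-3.141, 0.003, -3.013]
wrist_force: [-2.6, 0.7, 12.3]
width: 0.0005
finger_force: 5.8
```

Emit:
drive_tool:
  series:
    - [0.0,[0,0,0.001],[0,0,0]]
    - [0.0,[0,0,0.001],[0,0,0]]

```text
time: 19.0
tool_pos: [0.4921, 0.0951, 0.1269]
ee_rot: [-3.141, 0.003, -3.013]
wrist_force: [-4.1, 0.4, 14.1]
width: 0.0001
finger_force: 7.0
```

Emit:
drive_tool:
  series:
    - [0.0,[0,0,0.001],[0,0,0]]
    - [0.0,[0,0,0.001],[0,0,0]]

```text
time: 19.25
tool_pos: [0.4919, 0.095, 0.1263]
ee_rot: [-3.141, 0.003, -3.013]
wrist_force: [-5.4, -0.6, 15.8]
width: 0.0006
finger_force: 8.0
```

Emit:
drive_tool:
  series:
    - [0.0,[0.001,0,0],[0,0,0]]
    - [0.0,[0.002,0,0],[0,0,0]]
    - [0.0,[0.002,0,0],[0,0,0]]

```text
time: 19.62
tool_pos: [0.4917, 0.095, 0.1264]
ee_rot: [-3.141, 0.007, -3.013]
wrist_force: [-0.6, 0.3, 13.3]
width: 0.0005
finger_force: 6.6
```

Emit:
drive_tool:
  series:
    - [0.0,[0.0005,0,0.001],[0,0,0]]
    - [0.0,[0.0005,0,0.001],[0,0,0]]

```text
time: 19.88
tool_pos: [0.4916, 0.095, 0.1262]
ee_rot: [-3.141, 0.008, -3.013]
wrist_force: [-1.0, 0.5, 15.6]
width: 0.0003
finger_force: 7.7
```

```bash
python3 -c "
from h import *
a,c=snap('scene','s4.png');a=cv2.cvtColor(a,cv2.COLOR_RGB2GRAY).astype(int);b=cv2.imread('pics/scene0.png',0).astype(int)
for x in (325,332,338,344,350,356,362,368,373):
    print(x,[ (lambda g:(230+int(np.argmin(g)),int(g.min())))(np.diff(cv2.GaussianBlur(i.astype(np.float32),(1,3),0)[230:295,x])) for i in(b,a)])
for x in (340,350,360): print(x,b[235:290:2,x].tolist(),a[235:290:2,x].tolist())
"
```

```text
325 [(266, -31), (264, -47)]
332 [(269, -38), (268, -51)]
338 [(273, -45), (271, -55)]
344 [(270, -30), (268, -41)]
350 [(265, -30), (263, -36)]
356 [(260, -30), (259, -36)]
362 [(255, -27), (254, -33)]
368 [(250, -28), (250, -31)]
373 [(246, -28), (246, -32)]
340 [64, 69, 72, 66, 72, 70, 61, 106, 156, 161, 159, 157, 168, 155, 156, 154, 145, 144, 146, 114, 63, 67, 61, 61, 67, 60, 66, 113] [75, 74, 71, 74, 71, 69, 128, 173, 168, 169, 164, 187, 180, 183, 179, 174, 168, 167, 135, 29, 77, 66, 68, 73, 72, 69, 75, 126]
350 [70, 66, 68, 78, 153, 155, 160, 156, 167, 147, 146, 146, 147, 142, 146, 120, 57, 63, 60, 62, 62, 64, 81, 127, 127, 128, 118, 127] [73, 76, 72, 141, 172, 167, 169, 177, 173, 159, 159, 158, 161, 160, 141, 56, 71, 70, 65, 73, 64, 69, 81, 140, 143, 148, 133, 142]
360 [138, 159, 163, 158, 161, 145, 147, 145, 145, 145, 145, 111, 62, 62, 60, 59, 64, 59, 88, 128, 132, 130, 122, 126, 129, 129, 128, 120] [162, 170, 169, 172, 179, 160, 159, 161, 159, 161, 159, 72, 66, 76, 65, 73, 72, 67, 100, 141, 143, 142, 131, 142, 144, 144, 140, 135]
```

```bash
python3 -c "
from h import *
c=imaging.get_calibration('scene');K=c['intrinsics'];M=R.from_euler('xyz',c['rotation']).as_matrix()
def pr(p):
    d=M.T@(np.array(p)-c['position']);return (K[0][2]+K[0][0]*d[0]/-d[2], K[1][2]-K[1][1]*d[1]/-d[2])
for z in(.0857,.0907,.0957):print(z,np.round(pr((.533,.100,z)),1))
i=cv2.imread('pics/p2.png')[:,:400];g=cv2.cvtColor(i,cv2.COLOR_BGR2HSV)
for y in range(190,320,6):print(y,i[y,199].tolist())
print([ (x,int(i[235,x].mean())) for x in range(140,260,5)])
Yw=.13;u=np.array([np.cos(Yw),np.sin(Yw)]);v=np.array([-u[1],u[0]]);C=np.array([.539,.101])
for dz in(0,.002,.004,.006):print(dz,np.round(pr(np.r_[C-.06*u-.048*v,.0545+dz]),1))
"
```

```text
0.0857 [337.5 239.6]
0.0907 [337.5 237.8]
0.0957 [337.5 236. ]
190 [120, 119, 118]
196 [70, 66, 67]
202 [67, 68, 66]
208 [144, 141, 141]
214 [150, 147, 144]
220 [148, 146, 146]
226 [149, 147, 147]
232 [150, 149, 147]
238 [151, 147, 146]
244 [153, 149, 148]
250 [159, 156, 156]
256 [162, 157, 157]
262 [169, 165, 165]
268 [173, 168, 168]
274 [139, 149, 156]
280 [117, 134, 148]
286 [124, 138, 148]
292 [122, 135, 148]
298 [124, 139, 152]
304 [117, 133, 144]
310 [76, 70, 71]
316 [74, 68, 69]
[(140, 124), (145, 93), (150, 29), (155, 63), (160, 128), (165, 147), (170, 153), (175, 151), (180, 153), (185, 148), (190, 148), (195, 149), (200, 145), (205, 155), (210, 149), (215, 154), (220, 154), (225, 149), (230, 152), (235, 140), (240, 89), (245, 72), (250, 68), (255, 72)]
0 [337.4 275.8]
0.002 [337.4 275.1]
0.004 [337.4 274.4]
0.006 [337.4 273.7]
```

Emit:
drive_tool:
  series:
    - [0.0,[0.0005,0,0.001],[0,0,0]]
    - [0.0,[0.0005,0,0.001],[0,0,0]]
    - [0.0,[0.0005,0,0.001],[0,0,0]]

```text
time: 20.3
tool_pos: [0.49, 0.0948, 0.1226]
ee_rot: [-3.142, 0.005, -3.013]
wrist_force: [1.0, 0.2, 3.9]
width: 0.0004
finger_force: 1.6
```

Emit:
drive_tool:
  series:
    - [0.0,[0.0005,0,0.001],[0,0,0]]
    - [0.0,[0.0005,0,0.001],[0,0,0]]
    - [0.0,[0.0005,0,0.001],[0,0,0]]

```text
time: 20.68
tool_pos: [0.4876, 0.0945, 0.1187]
ee_rot: [3.142, -0.001, -3.013]
wrist_force: [0.1, -0.8, 1.8]
width: 0.0004
finger_force: 0.6
```

Emit:
drive_tool:
  series:
    - [0.0,[0,0,0.001],[0,0,0]]
    - [0.0,[0,0,0.001],[0,0,0]]
    - [0.0,[0,0,0.001],[0,0,0]]

```text
time: 21.05
tool_pos: [0.4875, 0.0945, 0.1182]
ee_rot: [3.142, -0.001, -3.013]
wrist_force: [-2.3, -0.8, 2.6]
width: 0.0004
finger_force: 1.6
```

Emit:
drive_tool:
  series:
    - [0.0,[0,0,0.001],[0,0,0]]
    - [0.0,[0,0,0.001],[0,0,0]]
    - [0.0,[0,0,0.001],[0,0,0]]

```text
time: 21.42
tool_pos: [0.4875, 0.0945, 0.1177]
ee_rot: [-3.142, -0.001, -3.013]
wrist_force: [-2.9, -0.9, 6.4]
width: 0.0004
finger_force: 3.1
```

Emit:
drive_tool:
  series:
    - [0.0,[0,0,-0.003],[0,0,0]]
    - [0.0,[0,0,-0.005],[0,0,0]]
    - [0.0,[0,0,-0.005],[0,0,0]]

```text
time: 21.8
tool_pos: [0.4879, 0.0946, 0.1219]
ee_rot: [3.141, -0.0, -3.013]
wrist_force: [-0.4, -0.6, -0.4]
width: 0.0006
finger_force: 0.0
```

Emit:
drive_tool:
  series:
    - [0.0,[0,0,-0.003],[0,0,0]]
    - [0.0,[0,0,-0.006],[0,0,0]]
    - [0.0,[0,0,-0.006],[0,0,0]]

```text
time: 22.18
tool_pos: [0.4882, 0.0946, 0.1286]
ee_rot: [3.142, 0.001, -3.013]
wrist_force: [0.2, 0.3, 0.7]
width: 0.0004
finger_force: 0.0
```

Emit:
drive_tool:
  series:
    - [0.0,[0,0,-0.04],[0,0,0]]
    - [0.0,[0,0,-0.1],[0,0,0]]
    - [0.0,[0.06,0,-0.15],[0,0,0]]
    - [0.0,[0.1,0,-0.15],[0,0,0]]
    - [0.0,[0.1,0,-0.15],[0,0,0]]

```text
time: 22.8
tool_pos: [0.3874, 0.0817, 0.2807]
ee_rot: [-3.141, 0.006, -3.013]
wrist_force: [0.2, 0.3, -0.9]
width: 0.0005
finger_force: 0.0
```

```bash
python3 -c "
from h import *
a,c=snap('scene','s5.png');a=cv2.cvtColor(a,cv2.COLOR_RGB2GRAY);b=cv2.imread('pics/scene0.png',0)
for x in (332,338,344,350,356,362):
    print(x,[230+int(np.argmin(np.diff(cv2.GaussianBlur(i.astype(np.float32),(1,3),0)[230:295,x]))) for i in(b,a)])
t,_=snap('top','t5.png');t=cv2.cvtColor(t,cv2.COLOR_RGB2BGR);t0=cv2.imread('pics/top0.png')
d=cv2.absdiff(t,t0).max(2)
for n,(u,v) in dict(stapler=(460,205),thermo=(281,293),tape=(272,185),pink=(257,254),big=(192,186),lid=(337,221),pot=(218,231)).items():print(n,(d[v-25:v+25,u-35:u+35]>45).sum())
"; python3 m.py
```

```text
332 [269, 269]
338 [273, 273]
344 [270, 270]
350 [265, 265]
356 [260, 260]
362 [255, 255]
stapler 0
thermo 429
tape 0
pink 5
big 0
lid 55
pot 12
lid [337.  220.6] [48.8 40.6] 81.9 1830.0 [0.5367 0.1002 0.094 ] [[0.587, 0.155], [0.6, 0.061], [0.486, 0.046], [0.474, 0.139]]
latch [344.5 264.5] [39. 29.] 90.0 622.0 [0.4376 0.0824 0.05  ] [[0.484, 0.117], [0.484, 0.047], [0.391, 0.048], [0.391, 0.117]]
window [336.8 220.2] [29.  24.7] 81.9 663.5 [0.5376 0.1006 0.094 ] [[0.568, 0.134], [0.576, 0.076], [0.508, 0.068], [0.5, 0.125]]
cap [220. 244.] [0. 0.] 0.0 0.0 [0.4868 0.3767 0.066 ] [[0.487, 0.377], [0.487, 0.377], [0.487, 0.377], [0.487, 0.377]]
pink [0.46304878 0.28972975 0.06      ] big [0.62670195 0.44318932 0.09      ] tape [0.63672742 0.25796062 0.025     ]
```

```bash
python3 -c "
from h import *
a=cv2.imread('pics/s5.png');b=cv2.imread('pics/scene0.png')
for n,(u,v) in dict(thermo=(240,265),pink=(260,225),pot=(257,192)).items():
  d=cv2.absdiff(a,b).max(2)[v-22:v+22,u-25:u+25]>40;print(n,d.sum())
d=cv2.absdiff(cv2.imread('pics/t5.png'),cv2.imread('pics/top0.png')).max(2)>45;y,x=np.nonzero(d[268:318,246:316]);print(np.percentile(x+246,[2,50,98]),np.percentile(y+268,[2,98]))
o=robot.get_obs();print(o['time'],o['wrist_force'])"
```

```text
thermo 0
pink 14
pot 66
[302. 309. 315.] [268.   301.44]
22.95 [-0.14479137 -0.02423702  0.05680201]
```

The thermometer hasn't moved in the scene view, so that difference was just the arm covering it from above. The lid edge is back exactly on its latched line, and the robot is clear of everything, so I'm handing in.

```bash
python3 -c "
from h import *
print(robot.close_job())"
```

```text
the job is handed in; nothing more can be done
None
```

The job is handed in after about 23 s: the lid popped open at the latch, the small pot stands upright in the well, and the lid is snapped shut and stayed latched when released; pressing peaked at about 17 N, and the stapler, thermometer and tape roll did not move.

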